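Clamp the engraving pallet with the T-handle

ROBOT

A 6-joint arm with a two-finger parallel gripper is mounted at the origin on the work surface. World frame = base frame: x ahead of the robot, y to its left, z up, the work surface at z = 0. Lengths are in mm, angles in degrees, forces in N, time in s.
With the tool pointing down it reaches from about 300 to 850 mm from the base axis. Payload 4.2 kg.
Tool frame: the origin (TCP) lies at the very end of the fingers, on their centre line; the grasp point (between the pads) lies 19 mm behind it; z points along the fingers, x is the direction in which the jaws open and shut, and the axes are right-handed (so a half turn about z gives the same grasp; the last joint's range is limited). The gripper opens to 91 mm and grips with 3 to 60 N. Pads are 32 mm wide; open, the fingers measure 118 mm over their backs; the gripper's body (76 mm by 178 mm) begins 60 mm behind the grasp point.
Start: joints at [-1.146, 18.312, 89.639, -0, 72.044, -1.146], TCP at [575.019, 0, 179.776] pointing down, gripper open.
Joint ranges: [-177.97, 177.97], [-48.28, 115.42], [12.27, 149.76], [-77.06, 257.06], [2.81, 150.46], [-146.56, 146.56]. Speed limits (degrees/s): [147.25, 147.25, 180, 180, 180, 180].

INTERFACE

Orientations are given as [roll, pitch, yaw] about the fixed x, y, z axes, in that order (R = Rz(yaw) Ry(pitch) Rx(roll)).
In Python, from workcell import env gives the robot as it stands.
- The arm moves only by the tool servo_tool, never from a script. Its argument "plan" is a list of rows, each a list of 3 entries, a list of its own where there are three numbers: the turn, a rotation vector about the tool's x, y, z in degrees, then the shift along the tool's x, y, z in mm, then the finger opening in mm, from 0 to 91.2. In form: [[[ax, ay, az], [dx, dy, dz], claw], ...]. A call has exactly 10 rows; each row shifts and turns the pose as measured when the row begins, along the tool's axes as they then stand; what a row does not reach is not made up. A row lasts 1/8 s, in which the tool goes at most 62.5 mm and 10.7 degrees, less where a joint would pass 70% of its speed; a pose out of reach is approached as far as the arm can. A call with a gripper value outside its range is refused whole. The fingers move at their own pace and stop on an object; "squeeze" is the grip in N (left out, the last holds). Time passes only in rows, so rows that do not move let the fingers close, or fill a call up. It gives the time, the measured TCP pose, the force and the opening at its end, in the units of the state.
- env.state(): the state, without advancing time (a new reading comes with each control period).
- env.grab_frame(name): name is "scene" or "side" or "wrist"; returns a dict with "pixels" (480x640x3 uint8, red, green, blue), "intrinsics" (3x3 intrinsics, pixels), "eye" and "attitude" of the camera in the world. Camera axes: x right, y up, looking along -z (the intrinsics and any distortion apply to the point x, -y, -z); pixel columns grow to the right and rows downward; lengths in mm; the calibration is good to about 2 mm. A picture is of the moment at which its call begins. There is no depth.
- env.job_done(): hands the job in, once; it reports no verdict.
The state is a dict: "time_s": time; "qpos": joint angles; "qvel": joint speeds; "effort": joint torques, N m; "ee_pos": TCP position; "ee_rot": TCP orientation; "force": force on the tool from outside, world axes, zero at the start; "torque": the same for the moment, N m; "gripper_width": finger opening in mm.
Only numpy, scipy, OpenCV 4.12 (cv2) and the standard library are available. Lean on these libraries where they do the work, as an engineer would, in place of code of your own. Each camera call takes 0.05 s, during which the arm holds its last target.

TASK

Push the medallion pallet gently along its channel until it is fully home against the stop of the bench clamp, then turn the T-handle clockwise until you feel the resistance rise to about one and a half times that of the free turn, so the pallet is firmly clamped but not crushed. Let go of everything and leave the other things on the bench as they are.

Things in the scene. Friction and masses are not known exactly. Their poses are not given: they have to be found in the camera images.
- pallet_mid (a point): Centre of the pallet: plain aluminium bar 140 mm long (x axis, +x into the clamp), 50 wide, 16 high, 0.35 kg, a silver medallion (42 mm across, 7 high) on top near its outer (-x) end. Lies in the clamp's channel between two guide rails, pulled 20 to 45 mm out. Its outer end face, 70 mm from this point along -x, stands clear of the clamp's tall parts and can be pushed.
- stop (a point): Point on the face of the clamp's stop, on the channel's centre line, at the pallet's half height (33 mm above the table). x axis: the level direction in which the pallet slides in; z up. With the pallet home its inner end face touches this point, so its centre is 70 mm before it along -x.
- handle (a point): Centre of the T-handle's steel bar, on the vertical screw axis, 168 mm above the table. Bar 100 mm long (this point's x axis), 14 mm wide (y), 18 mm high, on a 12 mm stem; 43 mm are free between the bar's centre and the brass collar below. It does not rise or sink as it turns. Clockwise from above tightens.
- pallet: The pallet itself; origin at the centre of its underside, axes as for pallet_mid.. Sliding it in the channel takes about 3 to 8 N; 11 N or more means that it bears on the stop. The fingers' push must stay well under 60 N.
- platen: Dark steel crossbar 36 x 150 x 14 mm riding on the columns under the bridge, lowered by the screw; origin at the centre of its underside, z up. Beneath it a round foot, set by hand a few mm up or down (not known), carries a spring-backed black pad (30 x 40 mm) that presses on the pallet. The pad's exact height must be felt.
- cup_a: bystander: ornamented silver cup 76 mm across, 95 mm high, standing beside the clamp; origin under its centre
- cup_b: bystander: silver cup 84 mm across, 105 mm high; origin under its centre
- cup_c: bystander: silver cup 80 mm across, 100 mm high; origin under its centre
- hammer: bystander: hammer lying on the bench
- wrench: bystander: wrench 140 mm long lying beside the clamp
- bangle: bystander: silver bangle 68 mm across, 14 mm high
- punches: bystander: wooden block 52 mm across with steel punches, 105 mm high, beside the clamp
- clamp: Fixed green-painted steel clamp; origin under the centre of its base (170 x 160 x 25 mm), x as for the stop. Two columns and a bridge stand across the channel over the origin; the bridge is 40 mm in x, 160 mm in y, its top 118 mm above the table.
- screw: Screw with T-handle; origin on its axis 50 mm below the bar's centre, turns with the bar. Lowers the pad 3 mm per rad. Free drag 0.15 to 0.26 N m (stays where left). Once the pad bears, torque climbs about 0.3 N m per rad: 0.09 to 0.17 N m over free drag is well clamped, 0.21 crushes. Needs 0.7 to 3 rad. Read torque while creeping or after two 0.02 rad steps: after a quick turn it springs back and reads low.
Not all that is in view belongs to the job. Of the things like the clamp, leave any that is blue; of the rest the larger one is meant.

How it is judged (in metres and radians):
On the way, in this order (a step that is already met when the one before it is completed fails the run):
1. the pallet is pushed home against the stop, still unclamped (x of pallet_mid in the frame of stop above -0.0725 m and contact force between platen and pallet below 2 N), for 0.2 s.
2. the pad is screwed down firmly on the pallet (contact force between platen and pallet above 25 N), for 0.2 s.
At the end, for the whole second after the job is handed in: The pallet lies at rest within 3 mm of the stop and the pad presses on it with more than 25 N, less than 70 N; the robot has let go (x of pallet_mid in the frame of stop above -0.073 m and contact force between platen and pallet between 25 and 70 N and linear speed of pallet below 0.01 m/s); the robot touches nothing.
It fails at once if the pallet is crushed: the pad presses on it with more than 70 N (contact force between platen and pallet above 70 N).
It fails at once if the pallet is rammed or squeezed by the fingers with more than 60 N (contact force between the fingers and pallet above 60 N).
It fails at once if a bystander is moved by more than 20 mm (distance of any of cup_a, cup_b, cup_c, hammer, wrench, bangle, punches from where it was at the start of the episode above 0.02 m).
It also fails if it takes over 72 s, if anything falls off the work surface, if the arm or the gripper's body presses on something with over 40 N, if the wrist force passes 120 N, or if a joint passes its speed limit or range.

## Working session

There is one attempt and no reset: what is moved stays moved. The work goes in short steps, Python scripts to look and compute and a tool call to move; the robot and the scene stay as the last step left them, time stands still between calls to the robot, and variables do not carry over. Pictures are saved under pics/ and viewed, and the job is handed in when it is done.

Besides the shell and the picture viewer there is one more tool, called after "Emit:" by a JSON object that holds its "method" and its "body". servo_tool: Moves the arm, as the interface text tells. Its arguments: {"type":"object","properties":{"plan":{"type":"array"},"squeeze":{"type":"number"}},"required":["plan"]}

```bash
ls; mkdir -p pics; cat > h.py <<'E'
from workcell import env
import numpy as np, cv2
def snap(n,f):
    d=env.grab_frame(n); cv2.imwrite('pics/'+f+'.png',d['pixels'][:,:,::-1]); np.savez('pics/'+f+'.npz',K=d['intrinsics'],e=d['eye'],a=d['attitude']); return d
E
python3 - <<'E'
from h import *
for n in ['scene','side','wrist']:
    d=snap(n,n+'0'); print(n,d['intrinsics'],d['eye'],d['attitude'],[k for k in d])
print(env.state())
E
```

```text
pics
scene [[556.81742622   0.         315.22377656]
 [  0.         556.81742622 236.82948373]
 [  0.           0.           1.        ]] [1200.05691473  600.64560845 1153.4603254 ] [ 41.73658753  -0.52691996 130.43679807] ['pixels', 'intrinsics', 'eye', 'attitude']
side [[472.16094301   0.         315.57350748]
 [  0.         472.16094301 244.18666798]
 [  0.           0.           1.        ]] [ -99.08952899 -655.37744669  881.72885678] [ 49.13962897  -0.58629414 -42.45579562] ['pixels', 'intrinsics', 'eye', 'attitude']
wrist [[349.93485422   0.         330.50797944]
 [  0.         349.93485422 243.11929691]
 [  0.           0.           1.        ]] [575.13560347  83.42717389 384.96094888] [-16.84307461   0.08221843   0.01729884] ['pixels', 'intrinsics', 'eye', 'attitude']
{'time_s': 0.15, 'qpos': array([-1.14448780e+00,  1.83412867e+01,  8.96891455e+01, -1.23091051e-03,
        7.20428101e+01, -1.14458782e+00]), 'qvel': array([ 0.14404511, -0.16257715, -0.16459965, -0.01655183,  0.00783707,
       -0.07593957]), 'effort': array([-5.72294630e-04, -4.12774551e+01, -2.32154489e+01,  7.26667210e-02,
        4.33494255e-02, -9.00343002e-05]), 'ee_pos': array([5.74589817e+02, 1.57298084e-02, 1.79141055e+02]), 'ee_rot': array([-1.79999707e+02,  7.32510843e-02,  4.80455855e-04]), 'force': array([-0.13124339,  1.30918709, -0.19978749]), 'torque': array([-0.03896999,  0.02457436,  0.0115744 ]), 'gripper_width': 91.1675224815046}
```

View pics/scene0.png

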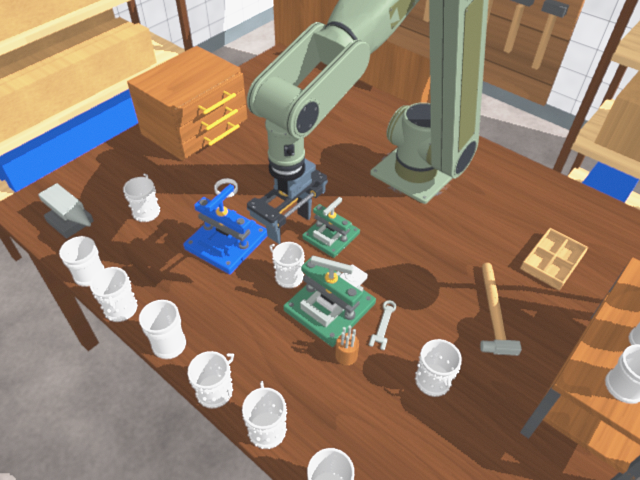

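View pics/side0.png

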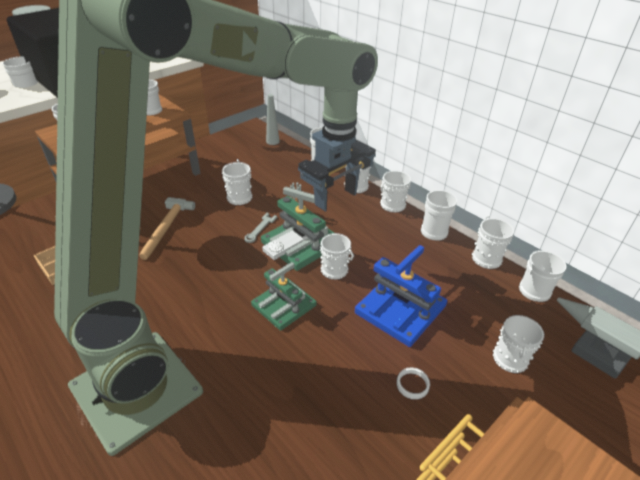

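View pics/wrist0.png

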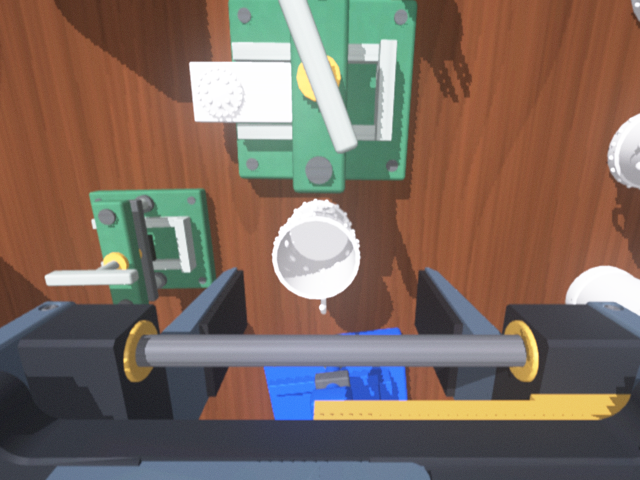

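The three candidates in the wrist image are a large green clamp with a medallion pallet at (320,90), a small green clamp at (150,240) and a blue clamp at (340,375). The larger green one is meant. I'll confirm that in a crop.

```bash
python3 - <<'E'
import cv2
i=cv2.imread('pics/wrist0.png'); cv2.imwrite('pics/w0c.png',cv2.resize(i[0:200,180:430],None,fx=3,fy=3,interpolation=cv2.INTER_CUBIC))
i=cv2.imread('pics/scene0.png'); cv2.imwrite('pics/s0c.png',cv2.resize(i[235:375,260:410],None,fx=4,fy=4,interpolation=cv2.INTER_CUBIC))
i=cv2.imread('pics/side0.png'); cv2.imwrite('pics/d0c.png',cv2.resize(i[170:280,230:360],None,fx=5,fy=5,interpolation=cv2.INTER_CUBIC))
E
```

```text
(no output)
```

View pics/w0c.png

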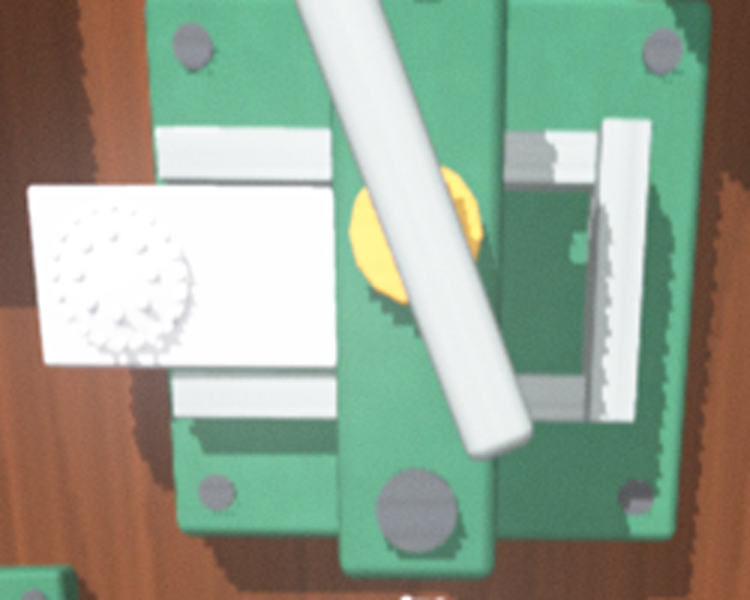

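View pics/s0c.png

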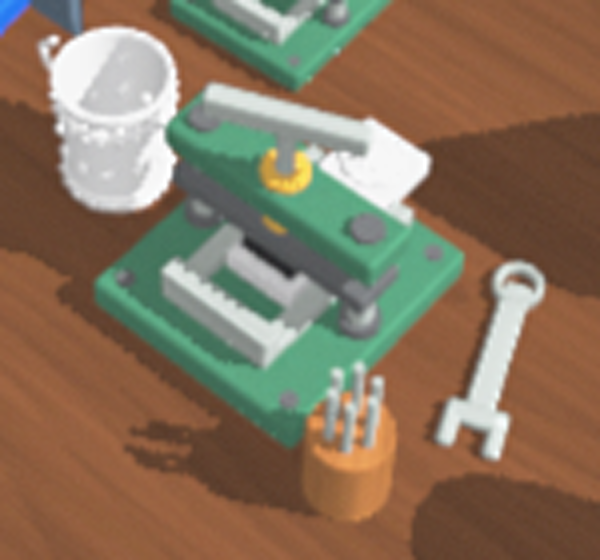

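View pics/d0c.png

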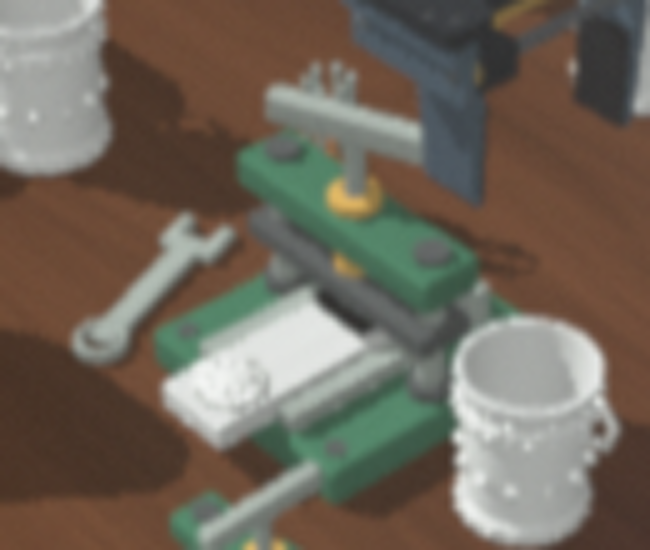

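The crop confirms it: this is the large green clamp holding the medallion pallet. The pallet's outer end is at about wrist (189–195, 62–122), the brass collar is at (318,77), and the bar's lower end is at (346,145).

```bash
cat >> h.py <<'E'
from scipy.spatial.transform import Rotation as Ro
def ray(f,u,v,z):
    d=np.load('pics/'+f+'.npz'); K=d['K']; R=Ro.from_euler('xyz',d['a'],degrees=True).as_matrix()
    r=R@np.array([(u-K[0,2])/K[0,0],-(v-K[1,2])/K[1,1],-1]); e=d['e']; return e+r*(z-e[2])/r[2]
def proj(f,p):
    d=np.load('pics/'+f+'.npz'); K=d['K']; R=Ro.from_euler('xyz',d['a'],degrees=True).as_matrix()
    c=R.T@(np.array(p)-d['e']); return [K[0,0]*c[0]/-c[2]+K[0,2], K[1,1]*-c[1]/-c[2]+K[1,2]]
E
python3 - <<'E'
from h import *
c=lambda x,y,z:ray('wrist0',180+x/3,y/3,z).round(1)
for n,a in dict(po1=(28,186,41),po2=(45,366,41),base_ll=(178,530,25),base_lr=(672,538,25),bridge_l=(340,572,118),bridge_r=(493,574,118),bar_l=(470,452,177),bar_r=(530,435,177),bar_top1=(297,0,177),bar_top2=(378,0,177),palt=(337,186,41),palb=(337,366,41),stop_t=(598,125,45),stop_b=(586,418,45)).items(): print(n,c(*a))
# side view: bar ends and outer corners
s=lambda x,y,z:ray('side0',230+x/5,170+y/5,z).round(1)
for n,a in dict(po_l=(165,382,41),po_r=(218,434,41),barL=(268,90,177)).items(): print('side',n,s(*a))
s=lambda x,y,z:ray('scene0',260+x/4,235+y/4,z).round(1)
for n,a in dict(barA=(207,87,177),barB=(368,130,177),stopt_l=(163,265,45),stopt_r=(265,350,45)).items(): print('scene',n,s(*a))
E
```

```text
po1 [449.2 147.3  41. ]
po2 [448.6  96.9  41. ]
base_ll [481.9  45.   25. ]
base_lr [649.5  42.4  25. ]
bridge_l [546.4  44.4 118. ]
bridge_r [585.3  43.9 118. ]
bar_l [578.4  76.  177. ]
bar_r [589.8  79.1 177. ]
bar_top1 [548.4 150.8 177. ]
bar_top2 [562.2 150.8 177. ]
palt [540.7 147.3  41. ]
palb [539.1  96.9  41. ]
stop_t [616.8 162.4  45. ]
stop_b [616.4  81.5  45. ]
side po_l [451.2 143.9  41. ]
side po_r [446.5  92.2  41. ]
side barL [546.4 164.6 177. ]
scene barA [582.6  75.9 177. ]
scene barB [547.3 164.5 177. ]
scene stopt_l [622.5  75.9  45. ]
scene stopt_r [628.8 161.3  45. ]
```

Plan: with the tool at yaw 90 (camera side away from the clamp) and the fingers closed, go to about (415,122) outside the pallet, then lower and push in +x.

Emit:
{"method": "servo_tool", "body": {"plan": [[[0, 0, -10], [-18, -14, -3], 0], [[0, 0, -10], [-15, -16, -3], 0], [[0, 0, -10], [-12, -19, -3], 0], [[0, 0, -10], [-9, -21, 0], 0], [[0, 0, -10], [-5, -22, 0], 0], [[0, 0, -10], [-1, -22, 0], 0], [[0, 0, -10], [3, -22, 0], 0], [[0, 0, -10], [7, -21, 0], 0], [[0, 0, -10], [10, -20, 0], 0], [[0, 0, 0], [0, 0, 0], 0]], "squeeze": 20}}

```text
time_s: 1.4
ee_pos: [404.9, 121.6, 185.9]
ee_rot: [-179.6, -0.0, 92.9]
force: [0.4, 0.1, 0.6]
gripper_width: 0.6
```

Emit:
{"method": "servo_tool", "body": {"plan": [[[0, 0, 1.5], [0, 0, 30], 0], [[0, 0, 1.5], [0, 0, 30], 0], [[0, 0, 0], [0, 0, 30], 0], [[0, 0, 0], [0, 0, 30], 0], [[0, 0, 0], [0, 0, 20], 0], [[0, 0, 0], [0, 0, 11], 0], [[0, 0, 0], [0, 0, 0], 0], [[0, 0, 0], [0, 0, 0], 0], [[0, 0, 0], [0, 0, 0], 0], [[0, 0, 0], [0, 0, 0], 0]]}}

```text
time_s: 2.65
ee_pos: [413.1, 120.0, 32.8]
ee_rot: [179.8, -0.0, 88.6]
force: [-0.3, -0.5, -0.4]
gripper_width: 0.6
```

```bash
python3 - <<'E'
from h import *
s=env.state();print(s['ee_pos'],s['ee_rot'],s['force'],s['torque'],s['time_s'])
d=snap('side','side1'); e=snap('wrist','wrist1')
i=cv2.imread('pics/side1.png')[170:300,200:360]; j=cv2.imread('pics/wrist1.png')
cv2.imwrite('pics/c1.png',cv2.resize(i,None,fx=4.5,fy=4.5,interpolation=cv2.INTER_CUBIC))
E
```

```text
[413.08099024 119.97543826  32.75033339] [ 1.79757078e+02 -2.45061221e-02  8.86276051e+01] [-0.29908183 -0.46836671 -0.42529339] [ 0.08388237 -0.07826194  0.00551324] 2.65
```

View pics/c1.png

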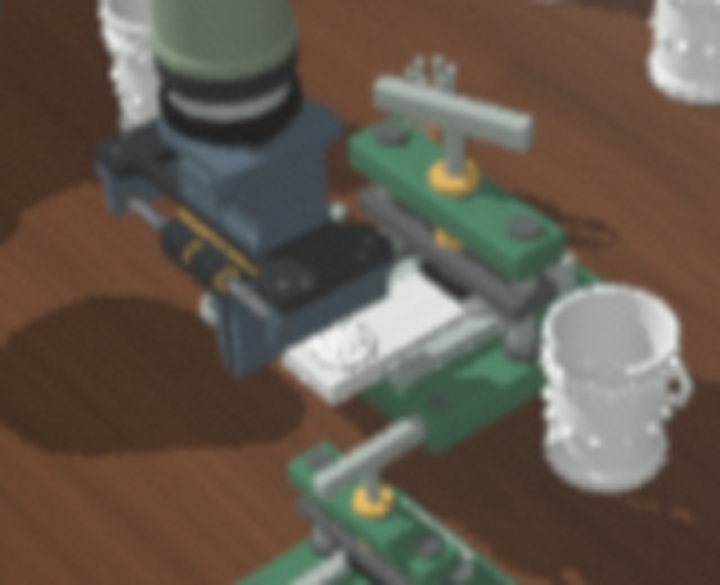

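View pics/wrist1.png

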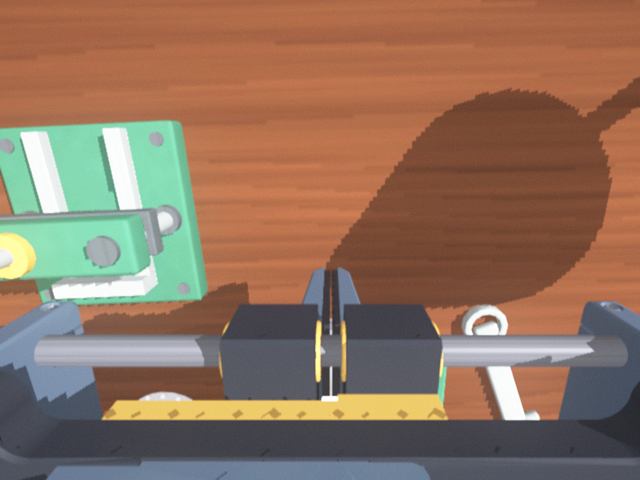

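```bash
python3 - <<'E'
from h import *
for z in (100,120): print(ray('wrist0',48,277,z),ray('wrist0',135,277,z),ray('wrist0',115,260,z),ray('side1',200+420/4.5,170+425/4.5,z),ray('side1',200+318/4.5,170+480/4.5,z))
E
```

```text
[326.82969187 -34.0909884  100.        ] [403.24788684 -34.02277796 100.        ] [388.50554919 -18.22172687 100.        ] [426.53857997 -13.32367042 100.        ] [359.99909511  -9.68505043 100.        ]
[344.25705604 -25.84296966 120.        ] [415.31183576 -25.77954658 120.        ] [401.6041899  -11.08749313 120.        ] [413.09074306 -29.75017868 120.        ] [348.25362556 -26.2046503  120.        ]
```

Emit:
{"method": "servo_tool", "body": {"plan": [[[0, 0, 0], [0, 3, 0], 0], [[0, 0, 0], [0, 3, 0], 0], [[0, 0, 0], [0, 3, 0], 0], [[0, 0, 0], [0, 3, 0], 0], [[0, 0, 0], [0, 3, 0], 0], [[0, 0, 0], [0, 2, 0], 0], [[0, 0, 0], [0, 2, 0], 0], [[0, 0, 0], [0, 2, 0], 0], [[0, 0, 0], [0, 2, 0], 0], [[0, 0, 0], [0, 2, 0], 0]]}}

```text
time_s: 4.0
ee_pos: [439.8, 119.4, 32.9]
ee_rot: [179.8, -0.0, 88.6]
force: [0.5, 0.6, -0.1]
gripper_width: 0.4
```

Emit:
{"method": "servo_tool", "body": {"plan": [[[0, 0, 0], [0, 2, 0], 0], [[0, 0, 0], [0, 2, 0], 0], [[0, 0, 0], [0, 2, 0], 0], [[0, 0, 0], [0, 2, 0], 0], [[0, 0, 0], [0, 2, 0], 0], [[0, 0, 0], [0, 2, 0], 0], [[0, 0, 0], [0, 2, 0], 0], [[0, 0, 0], [0, 2, 0], 0], [[0, 0, 0], [0, 2, 0], 0], [[0, 0, 0], [0, 2, 0], 0]]}}

```text
time_s: 5.25
ee_pos: [461.1, 118.9, 32.9]
ee_rot: [179.8, -0.0, 88.6]
force: [-0.7, 0.4, -0.5]
gripper_width: 0.2
```

```bash
cat > v.py <<'E'
from h import *
import sys
n,cam,x0,x1,y0,y1,f=sys.argv[1],sys.argv[2],*map(float,sys.argv[3:])
s=env.state();print(s['ee_pos'].round(2),s['ee_rot'].round(2),s['force'].round(2),s['torque'].round(3),s['time_s'])
snap(cam,n); i=cv2.imread('pics/%s.png'%n)[int(y0):int(y1),int(x0):int(x1)]
cv2.imwrite('pics/%sc.png'%n,cv2.resize(i,None,fx=f,fy=f,interpolation=cv2.INTER_CUBIC))
E
python3 v.py side2 side 230 360 170 280 5
```

```text
[461.12 118.89  32.91] [ 1.7976e+02 -2.0000e-02  8.8640e+01] [-0.7   0.44 -0.49] [ 0.131 -0.065  0.002] 5.25
```

View pics/side2c.png

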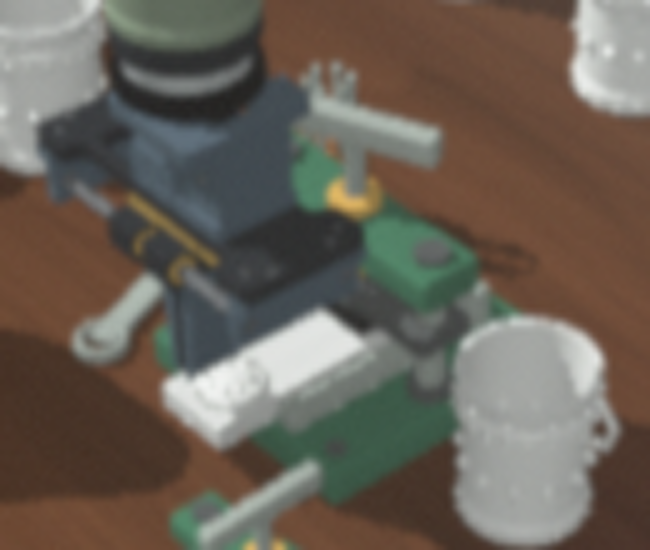

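```bash
python3 - <<'E'
from h import *
for p in [(461,119,33),(461,119,60),(449,97,41),(449,147,41),(461,147,41),(413,120,33)]:
  a=proj('side2',p); b=proj('scene0',p); w=proj('wrist0',p); print(p,np.round(a,1),((a[0]-230)*5,(a[1]-170)*5),np.round(b,1),np.round(w,1))
E
python3 v.py scene2 scene 260 410 235 375 5
```

```text
(461, 119, 33) [271.7 251.6] (np.float64(208.64406909617827), np.float64(407.85014390059973)) [355.4 273.6] [208.8  97.3]
(461, 119, 60) [271.2 244. ] (np.float64(206.07815361108237), np.float64(369.9548648918859)) [356.1 267. ] [198.3  93.9]
(449, 97, 41) [273.2 255.5] (np.float64(215.99213367839837), np.float64(427.2886416165012)) [351.7 264.4] [195.4 121.9]
(449, 147, 41) [261.6 246.2] (np.float64(158.17346157212853), np.float64(380.9535170817463)) [367.3 274.5] [189.1  62.4]
(461, 147, 41) [265.2 244.3] (np.float64(175.76679116847657), np.float64(371.27864070445213)) [364.4 277.4] [202.6  62.4]
(413, 120, 33) [257.2 259.4] (np.float64(136.14956309808434), np.float64(447.2117286805812)) [367.1 262.7] [157.3  96.2]
[461.53 118.91  32.96] [ 1.7973e+02 -3.0000e-02  8.8630e+01] [-0.06  0.28 -0.02] [ 0.106 -0.07   0.03 ] 5.3
```

View pics/scene2c.png

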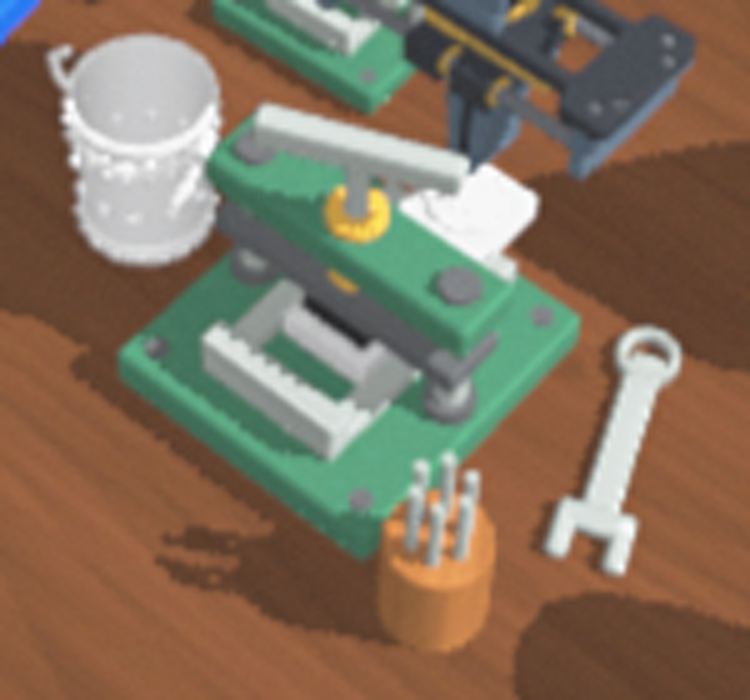

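```bash
python3 - <<'E'
from h import *
for p in [(530,0,180),(516,0,180),(620,0,180),(634,0,180),(530,-16,180),(530,16,180),(530,0,205)]:
  print(p,np.round(proj('side0',p),1),np.round(proj('scene0',p),1))
for p in [(397,107,33),(413,107,33),(429,107,33),(429,134,33),(397,107,58)]: print(p,np.round(proj('side1',p),1))
i=cv2.imread('pics/side0.png')[130:230,290:390];j=cv2.imread('pics/scene0.png')[150:250,240:340];k=cv2.imread('pics/side1.png')[205:275,225:295]
k=cv2.resize(k,(100,100))
cv2.imwrite('pics/t0.png',cv2.resize(np.hstack([i,j]),None,fx=4,fy=4,interpolation=cv2.INTER_NEAREST))
cv2.imwrite('pics/t1.png',cv2.resize(k,None,fx=6,fy=6,interpolation=cv2.INTER_CUBIC))
E
```

```text
(530, 0, 180) [321.6 218.1] [302. 227.]
(516, 0, 180) [317.3 220.5] [305.8 223.7]
(620, 0, 180) [347.6 203.6] [276.1 248.7]
(634, 0, 180) [351.5 201.4] [271.9 252.3]
(530, -16, 180) [326.1 221.2] [297.  223.8]
(530, 16, 180) [317.1 215.1] [307.1 230.2]
(530, 0, 205) [321.8 209.8] [301.9 219.8]
(397, 107, 33) [255.3 264.7]
(413, 107, 33) [260.2 261.9]
(429, 107, 33) [265.1 259.2]
(429, 134, 33) [258.8 254.1]
(397, 107, 58) [254.6 257.7]
```

View pics/t0.png

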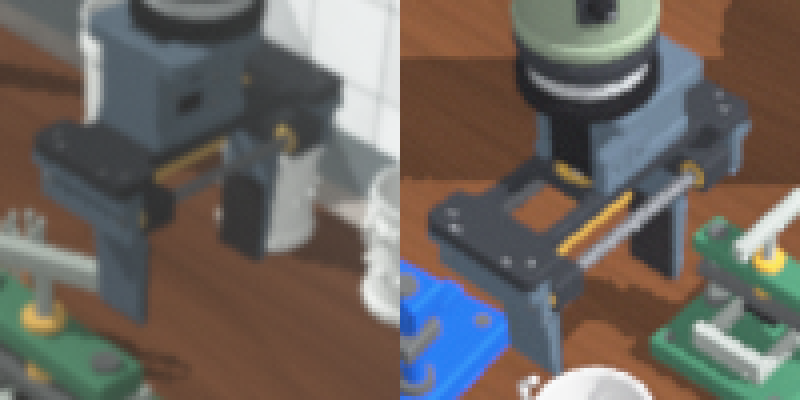

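View pics/t1.png

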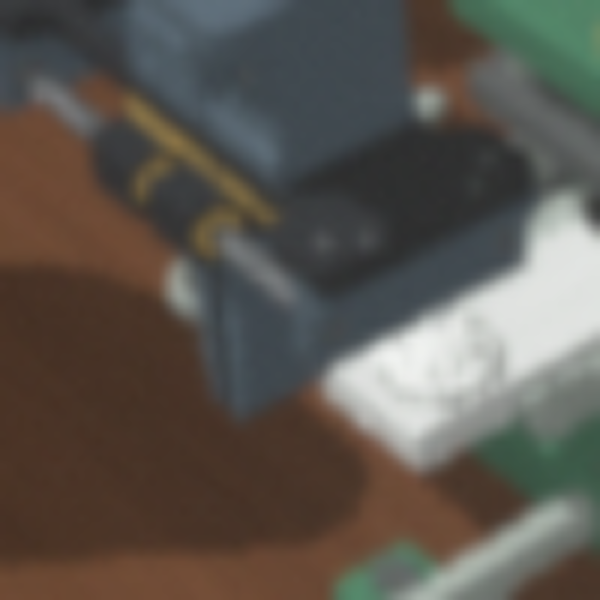

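```bash
python3 - <<'E'
from h import *
for z in (180,200,215,230):
  print(z,[np.round(proj('wrist0',p),1) for p in [(529.4,16,z),(529.4,-16,z),(620.6,16,z),(529.4,11,z)]])
i=cv2.imread('pics/wrist0.png')[250:420,180:480]
cv2.imwrite('pics/t2.png',cv2.resize(i,None,fx=2.6,fy=2.6,interpolation=cv2.INTER_CUBIC))
E
```

```text
180 [array([256.8, 251.4]), array([259.8, 298.7]), array([404.7, 251.5]), array([257.3, 259.1])]
200 [array([249.5, 262.5]), array([253.2, 313.7]), array([411.9, 262.7]), array([250.1, 270.8])]
215 [array([243.1, 272.4]), array([247.3, 326.9]), array([418.3, 272.6]), array([243.8, 281.3])]
230 [array([235.6, 284. ]), array([240.6, 342.3]), array([425.7, 284.1]), array([236.4, 293.5])]
```

View pics/t2.png

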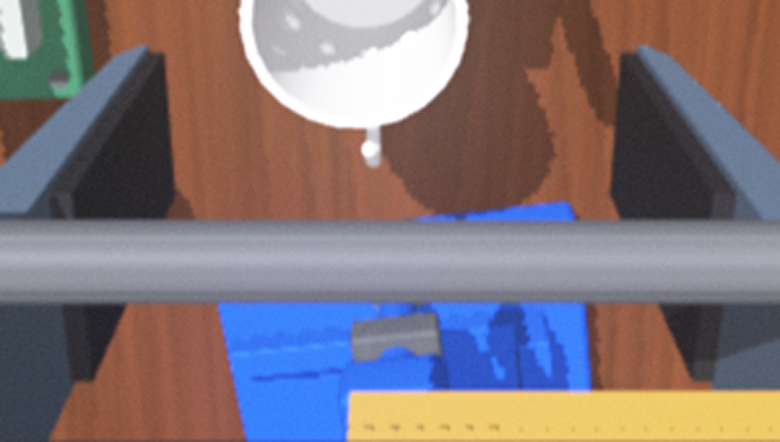

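All three cameras put the real fingertips about 33 mm higher than the reported TCP. The fit is z≈213 against 180 at the start, with x and y agreeing, and the missing contact force fits this too. The fingers are hovering over the medallion and nothing has been touched. I'll back off, then lower until the real tips are at about 31 mm (reported about -2) and check with a picture.

Emit:
{"method": "servo_tool", "body": {"plan": [[[0, 0, 0], [2, -16, 0], 0], [[0, 0, 0], [1, -16, 0], 0], [[0, 0, 0], [0, -14, 0], 0], [[0, 0, 0], [0, 0, 0], 0], [[0, 0, 0], [0, 0, 8], 0], [[0, 0, 0], [0, 0, 8], 0], [[0, 0, 0], [0, 0, 4], 0], [[0, 0, 0], [0, 0, 0], 0], [[0, 0, 0], [0, 0, 0], 0], [[0, 0, 0], [0, 0, 0], 0]]}}

```text
time_s: 6.6
ee_pos: [411.7, 123.2, 10.9]
ee_rot: [179.8, -0.0, 88.6]
force: [0.1, 0.8, 0.1]
gripper_width: 0.5
```

```bash
python3 v.py side3 side 230 360 170 280 5
python3 - <<'E'
from h import *
for z in (33,46,13): print(z,[np.round((np.array(proj('side3',(x,107,z)))-[230,170])*5) for x in (397,413,429)])
E
```

```text
[411.75 123.17  10.91] [ 1.798e+02 -1.000e-02  8.864e+01] [0.11 0.77 0.13] [ 0.146 -0.033  0.021] 6.6
33 [array([127., 474.]), array([151., 460.]), array([175., 446.])]
46 [array([125., 455.]), array([149., 442.]), array([174., 428.])]
13 [array([129., 501.]), array([154., 487.]), array([178., 473.])]
```

View pics/side3c.png

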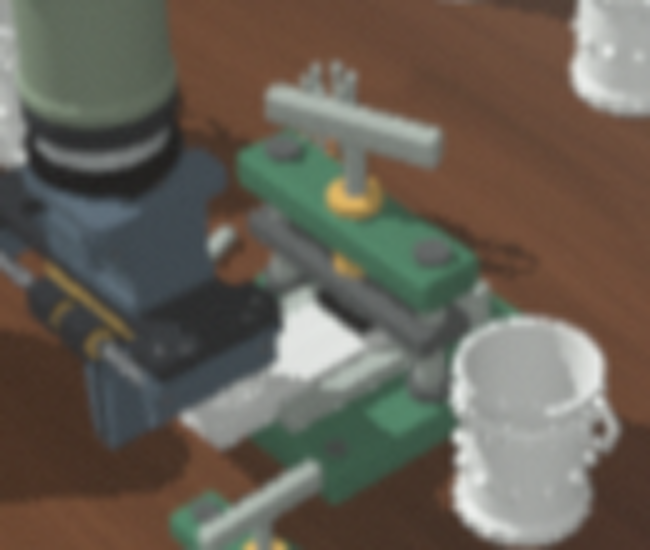

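Emit:
{"method": "servo_tool", "body": {"plan": [[[0, 0, 0], [0, 0, 7], 0], [[0, 0, 0], [0, 0, 6], 0], [[0, 0, 0], [0, 0, 0], 0], [[0, 0, 0], [0, 3, 0], 0], [[0, 0, 0], [0, 3, 0], 0], [[0, 0, 0], [0, 3, 0], 0], [[0, 0, 0], [0, 3, 0], 0], [[0, 0, 0], [0, 2, 0], 0], [[0, 0, 0], [0, 2, 0], 0], [[0, 0, 0], [0, 2, 0], 0]]}}

```text
time_s: 7.9
ee_pos: [430.9, 122.7, -2.6]
ee_rot: [179.8, -0.0, 88.6]
force: [-3.4, -0.6, 1.3]
gripper_width: 0.8
```

```bash
python3 v.py side4 side 230 360 170 280 5
```

```text
[430.94 122.74  -2.62] [ 1.7981e+02 -2.0000e-02  8.8630e+01] [-3.37 -0.57  1.27] [0.204 0.431 0.009] 7.9
```

View pics/side4c.png

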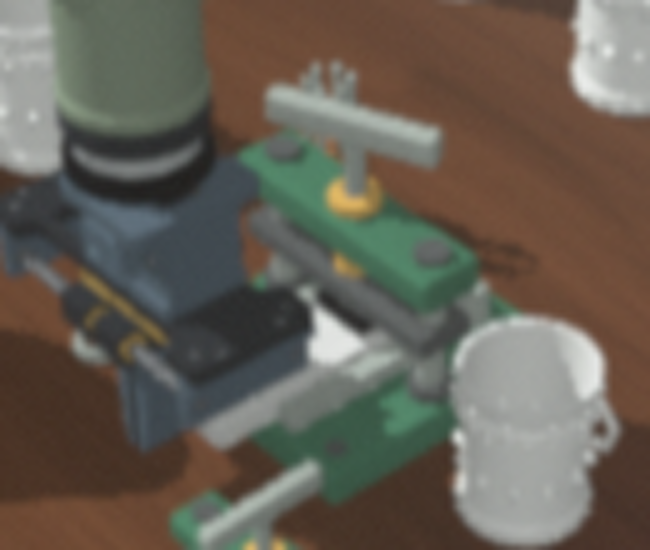

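Contact is felt at reported x≈431 with 3.4 N. Now the push.

Emit:
{"method": "servo_tool", "body": {"plan": [[[0, 0, 0], [0, 2, 0], 0], [[0, 0, 0], [0, 2, 0], 0], [[0, 0, 0], [0, 2, 0], 0], [[0, 0, 0], [0, 2, 0], 0], [[0, 0, 0], [0, 2, 0], 0], [[0, 0, 0], [0, 2, 0], 0], [[0, 0, 0], [0, 2, 0], 0], [[0, 0, 0], [0, 2, 0], 0], [[0, 0, 0], [0, 1.5, 0], 0], [[0, 0, 0], [0, 1.5, 0], 0]]}}

```text
time_s: 9.2
ee_pos: [448.6, 121.9, -3.0]
ee_rot: [-179.9, 0.0, 88.6]
force: [-2.7, 0.4, 1.6]
gripper_width: 0.5
```

Emit:
{"method": "servo_tool", "body": {"plan": [[[0, 0, 0], [0, 1, 0], 0], [[0, 0, 0], [0, 1, 0], 0], [[0, 0, 0], [0, 1, 0], 0], [[0, 0, 0], [0, 1, 0], 0], [[0, 0, 0], [0, 1, 0], 0], [[0, 0, 0], [0, 1, 0], 0], [[0, 0, 0], [0, 1, 0], 0], [[0, 0, 0], [0, 1, 0], 0], [[0, 0, 0], [0, 1, 0], 0], [[0, 0, 0], [0, 1, 0], 0]]}}

```text
time_s: 10.45
ee_pos: [458.4, 121.6, -3.1]
ee_rot: [-179.8, 0.0, 88.6]
force: [-5.2, 2.1, 3.0]
gripper_width: 0.4
```

Emit:
{"method": "servo_tool", "body": {"plan": [[[0, 0, 0], [0, 1, 0], 0], [[0, 0, 0], [0, 1, 0], 0], [[0, 0, 0], [0, 1, 0], 0], [[0, 0, 0], [0, 1, 0], 0], [[0, 0, 0], [0, 1, 0], 0], [[0, 0, 0], [0, 0, 0], 0], [[0, 0, 0], [0, 0, 0], 0], [[0, 0, 0], [0, 0, 0], 0], [[0, 0, 0], [0, 0, 0], 0], [[0, 0, 0], [0, 0, 0], 0]]}}

```text
time_s: 11.7
ee_pos: [457.9, 121.3, -3.8]
ee_rot: [-179.2, 0.1, 88.6]
force: [-3.5, -0.4, 1.5]
gripper_width: 0.6
```

Emit:
{"method": "servo_tool", "body": {"plan": [[[0, 0, 0], [0, 0.5, 0], 0], [[0, 0, 0], [0, 0.5, 0], 0], [[0, 0, 0], [0, 1, 0], 0], [[0, 0, 0], [0, 1, 0], 0], [[0, 0, 0], [0, 1, 0], 0], [[0, 0, 0], [0, 1, 0], 0], [[0, 0, 0], [0, 1, 0], 0], [[0, 0, 0], [0, 1, 0], 0], [[0, 0, 0], [0, 1, 0], 0], [[0, 0, 0], [0, 1, 0], 0]]}}

```text
time_s: 12.95
ee_pos: [457.1, 120.9, -4.8]
ee_rot: [-178.0, 0.2, 88.5]
force: [-6.4, 0.8, 4.5]
gripper_width: 0.4
```

```bash
python3 v.py scene5 scene 260 410 235 375 5; python3 v.py wrist5 wrist 0 640 0 480 1.2
```

```text
[457.09 120.85  -4.82] [-178.03    0.2    88.5 ] [-6.41  0.82  4.47] [0.327 0.901 0.05 ] 12.95
[457.07 120.83  -4.81] [-178.02    0.2    88.5 ] [-5.41  0.29  5.17] [0.293 0.931 0.03 ] 13.0
```

View pics/scene5c.png

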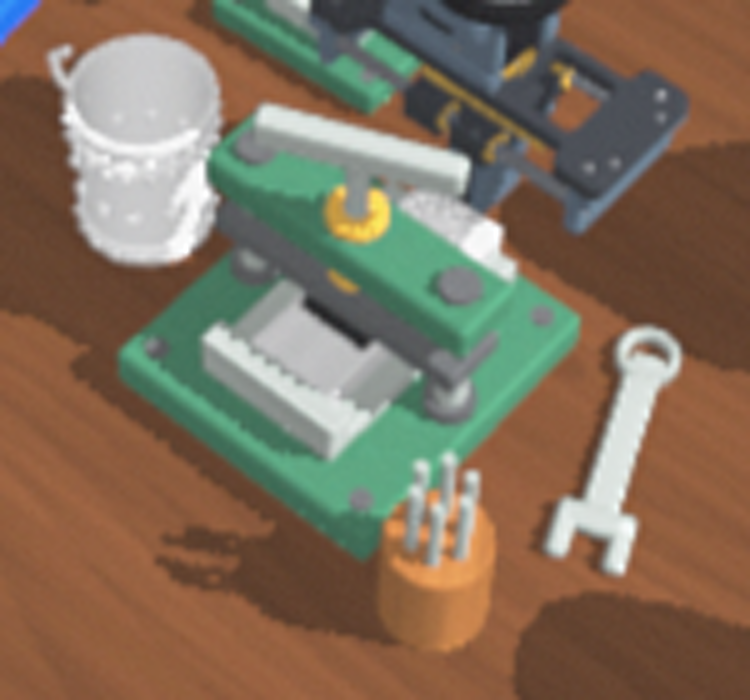

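Emit:
{"method": "servo_tool", "body": {"plan": [[[-1, 0, 0], [0, -1, -1], 0], [[-1, 0, 0], [0, 0, -1], 0], [[0, 0, 0], [0, 0, 0], 0], [[0, 0, 0], [0, 0, 0], 0], [[0, 0, 0], [0, 1, 0], 0], [[0, 0, 0], [0, 1, 0], 0], [[0, 0, 0], [0, 2, 0], 0], [[0, 0, 0], [0, 2, 0], 0], [[0, 0, 0], [0, 3, 0], 0], [[0, 0, 0], [0, 3, 0], 0]]}}

```text
time_s: 14.3
ee_pos: [457.8, 120.2, -3.8]
ee_rot: [-178.9, 0.3, 88.4]
force: [-9.7, 2.4, 5.5]
gripper_width: 0.5
```

```bash
python3 v.py side6 side 230 360 170 280 5
```

```text
[457.83 120.24  -3.76] [-178.9     0.31   88.4 ] [-9.66  2.38  5.53] [0.529 1.499 0.052] 14.3
```

View pics/side6c.png

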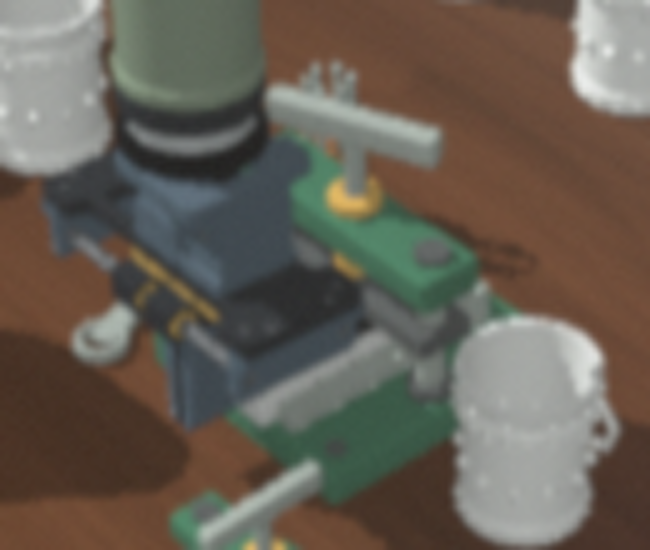

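Emit:
{"method": "servo_tool", "body": {"plan": [[[-0.5, 0, 0], [0, -1, -1], 0], [[-0.5, 0, 0], [0, 0, 0], 0], [[0, 0, 0], [0, 0, 0], 0], [[0, 0, 0], [0, 1, 0], 0], [[0, 0, 0], [0, 2, 0], 0], [[0, 0, 0], [0, 3, 0], 0], [[0, 0, 0], [0, 4, 0], 0], [[0, 0, 0], [0, 5, 0], 0], [[0, 0, 0], [0, 6, 0], 0], [[0, 0, 0], [0, 6, 0], 0]]}}

```text
time_s: 15.6
ee_pos: [456.1, 118.5, -5.3]
ee_rot: [-176.7, 0.6, 88.2]
force: [-13.7, 3.8, 10.1]
gripper_width: 0.5
```

The pallet doesn't move at 13.7 N (over the 11 N mark), so it bears on the stop. I'll back off, rise and check.

Emit:
{"method": "servo_tool", "body": {"plan": [[[-1.5, 0, 0], [0, -6, 0], 0], [[-1.5, 0, 0], [0, -12, -5], 0], [[0, 0, 0], [0, -12, -10], 0], [[0, 0, 0], [0, 0, -30], 0], [[0, 0, 0], [0, 0, -30], 0], [[0, 0, 0], [0, 0, -30], 0], [[0, 0, 0], [0, 0, -30], 0], [[0, 0, 0], [0, 0, -30], 0], [[0, 0, 0], [0, 0, -10], 0], [[0, 0, 0], [0, 0, 0], 0]]}}

```text
time_s: 16.85
ee_pos: [430.9, 122.1, 180.5]
ee_rot: [179.1, 0.4, 88.2]
force: [0.2, -0.4, 0.5]
gripper_width: 0.2
```

Emit:
{"method": "servo_tool", "body": {"plan": [[[0, 0, 9.5], [1, 19, 0], 60], [[0, 0, 9.5], [4, 19, 0], 60], [[0, 0, 9.5], [7, 18, 0], 60], [[0, 0, 9.5], [10, 16, 0], 60], [[0, 0, 9.5], [12, 14, 0], 60], [[0, 0, 9.5], [15, 12, 0], 60], [[0, 0, 9], [16, 10, 0], 60], [[0, 0, 0], [0, 0, 0], 60], [[0, 0, 0], [0, 0, 0], 60], [[0, 0, 0], [0, 0, 0], 60]]}}

```text
time_s: 18.1
ee_pos: [559.6, 120.2, 167.2]
ee_rot: [179.5, 0.8, 20.4]
force: [0.1, 0.1, -1.1]
gripper_width: 59.6
```

```bash
python3 v.py wrist7 wrist 0 640 0 480 1.2;python3 v.py scene7 scene 260 410 215 355 5
```

```text
[559.58 120.18 167.2 ] [179.49   0.75  20.35] [ 0.06  0.11 -1.08] [-0.03  -0.051  0.011] 18.1
[559.53 120.2  167.27] [179.49   0.75  20.34] [-0.29 -1.03 -0.09] [ 0.013 -0.087 -0.037] 18.15
```

View pics/wrist7c.png

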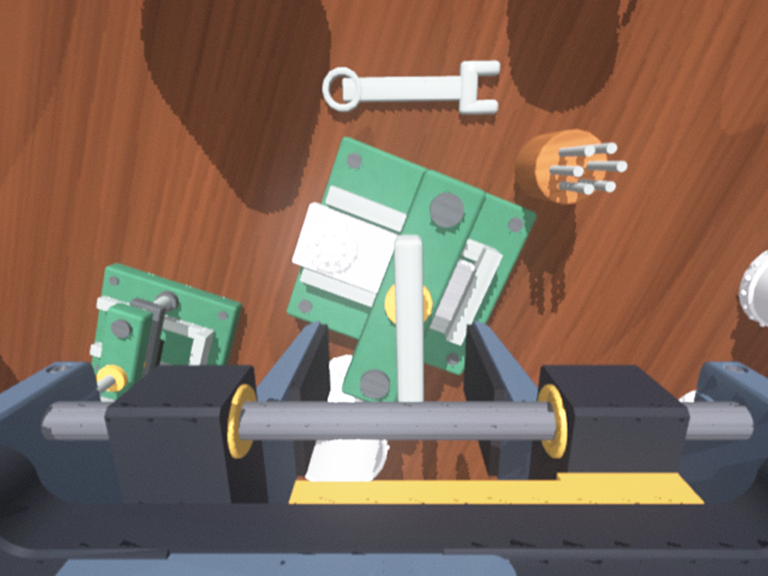

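View pics/scene7c.png

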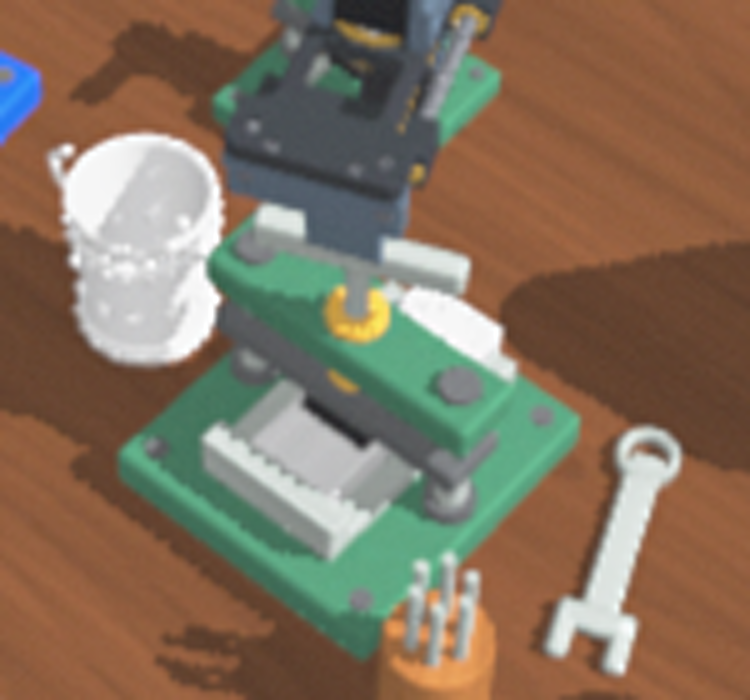

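```bash
python3 - <<'E'
from h import *
i=cv2.imread('pics/wrist7.png')[110:350,230:460]
cv2.imwrite('pics/w7z.png',cv2.resize(i,None,fx=2.5,fy=2.5,interpolation=cv2.INTER_CUBIC))
i=cv2.imread('pics/wrist7.png')[190:300,340:430]
cv2.imwrite('pics/w7y.png',cv2.resize(i,None,fx=5.4,fy=5.4,interpolation=cv2.INTER_CUBIC))
E
```

```text
(no output)
```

View pics/w7z.png

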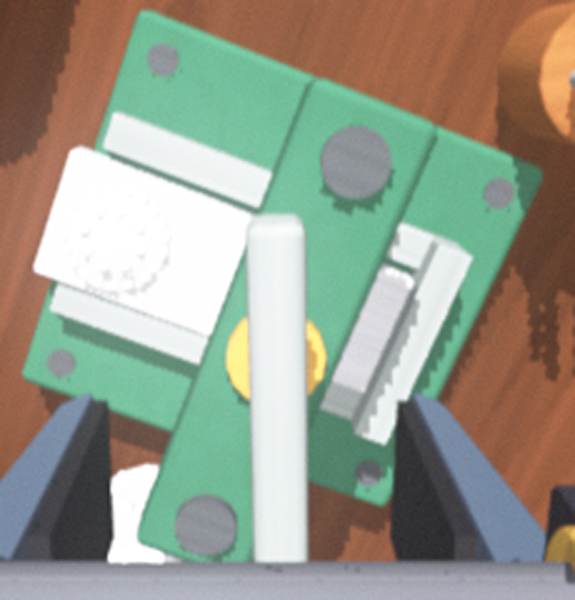

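View pics/w7y.png

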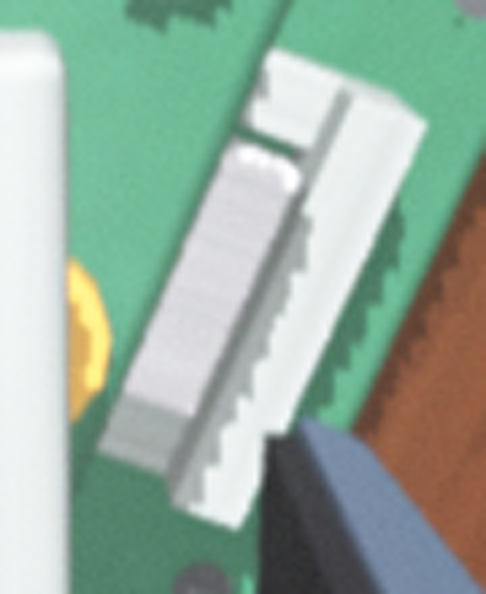

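```bash
python3 - <<'E'
from h import *
c=lambda x,y,z=177:ray('wrist7',230+x/2.5,110+y/2.5,z)
a=(c(249,235)+c(302,235))/2; b=(c(252,545)+c(307,545))/2
e=c(276,218)
print(a,b,e); u=(a-b)[:2]; u/=np.linalg.norm(u); print('bar dir',np.degrees(np.arctan2(u[1],u[0])),'centre',e[:2]-50*u)
print('width',np.linalg.norm(c(249,235)-c(302,235)))
print('collar', c(276,358,125))
# scene7 for stem centre
print(ray('scene7',260+357/5,215+310/5,127))
E
```

```text
[549.11283029 166.62497815 177.        ] [578.31464472  92.75444773 177.        ] [547.84453785 170.27942402 177.        ]
bar dir 111.56941967735166 centre [566.22595051 123.78078244]
width 11.976432998745397
collar [566.71272646 122.71709025 125.        ]
[567.46871651 123.3223962  127.        ]
```

Emit:
{"method": "servo_tool", "body": {"plan": [[[0.5, 0.8, -1.3], [7, 0, 0], 60], [[0, 0, 0], [0, 0, 0], 60], [[0, 0, 0], [0, 0, 8], 60], [[0, 0, 0], [0, 0, 10], 60], [[0, 0, 0], [0, 0, 10], 60], [[0, 0, 0], [0, 0, 10], 60], [[0, 0, 0], [0, 0, 8], 60], [[0, 0, 0], [0, 0, 0], 60], [[0, 0, 0], [0, 0, 0], 60], [[0, 0, 0], [0, 0, 0], 60]]}}

```text
time_s: 19.45
ee_pos: [566.2, 122.9, 118.1]
ee_rot: [-180.0, -0.1, 21.8]
force: [-0.3, 0.2, 0.4]
gripper_width: 59.6
```

```bash
python3 v.py scene8 scene 260 410 215 355 5
```

```text
[566.23 122.94 118.11] [-1.7997e+02 -1.2000e-01  2.1780e+01] [-0.25  0.23  0.43] [-0.016 -0.017  0.05 ] 19.45
```

View pics/scene8c.png

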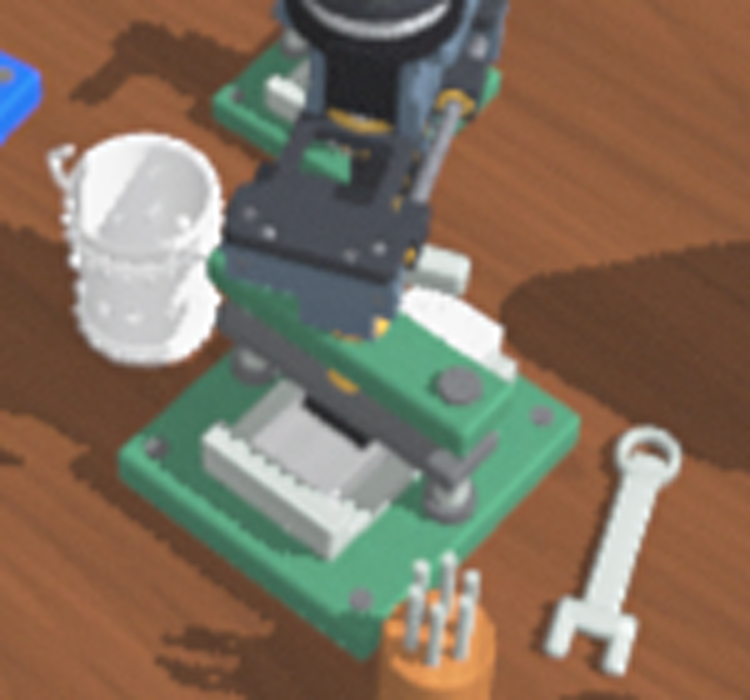

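Emit:
{"method": "servo_tool", "body": {"plan": [[[0, 0, 0], [0, 0, 0], 5], [[0, 0, 0], [0, 0, 0], 5], [[0, 0, 0], [0, 0, 0], 5], [[0, 0, 0], [0, 0, 0], 5], [[0, 0, 0], [0, 0, 0], 5], [[0, 0, 0], [0, 0, 0], 5], [[0, 0, 0], [0, 0, 0], 5], [[0, 0, 0], [0, 0, 0], 5], [[0, 0, 0], [0, 0, 0], 5], [[0, 0, 0], [0, 0, 0], 5]], "squeeze": 40}}

```text
time_s: 20.75
ee_pos: [565.6, 122.6, 118.8]
ee_rot: [-180.0, -0.1, 21.7]
force: [-0.5, -0.4, 0.5]
gripper_width: 13.8
```

```bash
python3 -c "
from h import *
s=env.state();print(s['torque'],s['force'],s['ee_rot'],s['qpos'])"
```

```text
[-0.13090486  0.11120006 -0.11621134] [-0.51091097 -0.39524789  0.51505243] [-1.79967595e+02 -6.31865664e-02  2.17359597e+01] [ 1.10663291e+01  2.11468730e+01  9.45589430e+01  4.83484537e-02
  6.42380974e+01 -1.06906410e+01]
```

Emit:
{"method": "servo_tool", "body": {"plan": [[[0, 0, 3], [0, 0, 0], 5], [[0, 0, 3], [0, 0, 0], 5], [[0, 0, 3], [0, 0, 0], 5], [[0, 0, 3], [0, 0, 0], 5], [[0, 0, 3], [0, 0, 0], 5], [[0, 0, 3], [0, 0, 0], 5], [[0, 0, 2], [0, 0, 0], 5], [[0, 0, 2], [0, 0, 0], 5], [[0, 0, 1.15], [0, 0, 0], 5], [[0, 0, 1.15], [0, 0, 0], 5]]}}

```text
time_s: 22.0
ee_pos: [566.3, 122.7, 118.8]
ee_rot: [180.0, -0.1, -2.9]
force: [-0.1, -0.4, 1.2]
gripper_width: 13.7
```

```bash
cat > t.py <<'E'
from h import *
s=env.state();print('T',s['torque'].round(3),'F',s['force'].round(1),s['ee_pos'].round(1),'rpy',s['ee_rot'].round(2),s['time_s'],'q6',s['qpos'][5].round(1))
E
python3 t.py
```

```text
T [0.024 0.168 0.246] F [-0.1 -0.4  1.2] [566.3 122.7 118.8] rpy [ 1.7996e+02 -1.4000e-01 -2.9200e+00] 22.0 q6 14.1
```

Emit:
{"method": "servo_tool", "body": {"plan": [[[0, 0, 1.5], [0, 0, 0], 5], [[0, 0, 1.5], [0, 0, 0], 5], [[0, 0, 1.5], [0, 0, 0], 5], [[0, 0, 1.5], [0, 0, 0], 5], [[0, 0, 1.5], [0, 0, 0], 5], [[0, 0, 1.2], [0, 0, 0], 5], [[0, 0, 1.2], [0, 0, 0], 5], [[0, 0, 1.2], [0, 0, 0], 5], [[0, 0, 1.2], [0, 0, 0], 5], [[0, 0, 1.2], [0, 0, 0], 5]]}}

```text
time_s: 23.25
ee_pos: [566.7, 122.6, 118.8]
ee_rot: [-180.0, -0.2, -17.4]
force: [1.1, -1.0, 0.5]
gripper_width: 13.9
```

```bash
python3 t.py
```

```text
T [0.026 0.168 0.264] F [ 1.1 -1.   0.5] [566.7 122.6 118.8] rpy [-180.     -0.18  -17.36] 23.25 q6 28.5
```

Emit:
{"method": "servo_tool", "body": {"plan": [[[0, 0, 1.2], [0, 0, 0], 5], [[0, 0, 1.2], [0, 0, 0], 5], [[0, 0, 1.2], [0, 0, 0], 5], [[0, 0, 1.2], [0, 0, 0], 5], [[0, 0, 1.2], [0, 0, 0], 5], [[0, 0, 1.2], [0, 0, 0], 5], [[0, 0, 1.2], [0, 0, 0], 5], [[0, 0, 1.2], [0, 0, 0], 5], [[0, 0, 1.2], [0, 0, 0], 5], [[0, 0, 1.2], [0, 0, 0], 5]]}}

```text
time_s: 24.5
ee_pos: [567.0, 122.4, 118.8]
ee_rot: [-180.0, -0.2, -30.2]
force: [0.4, -0.8, 0.2]
gripper_width: 13.9
```

```bash
python3 t.py
```

```text
T [-0.061  0.102  0.364] F [ 0.4 -0.8  0.2] [567.  122.4 118.8] rpy [-179.96   -0.22  -30.19] 24.5 q6 41.4
```

```bash
python3 - <<'E'
from h import *
for k in range(4):
  s=env.state();print(s['torque'].round(3),s['ee_rot'][2].round(2)); env.grab_frame('wrist')
E
```

```text
[-0.061  0.102  0.364] -30.19
[-0.05   0.164  0.184] -30.22
[-0.103  0.094  0.149] -30.16
[-0.13   0.161  0.059] -30.15
```

Emit:
{"method": "servo_tool", "body": {"plan": [[[0, 0, 0], [0, 0, 0], 5], [[0, 0, 0], [0, 0, 0], 5], [[0, 0, 0], [0, 0, 0], 5], [[0, 0, 0], [0, 0, 0], 5], [[0, 0, 0], [0, 0, 0], 5], [[0, 0, 0], [0, 0, 0], 5], [[0, 0, 0], [0, 0, 0], 5], [[0, 0, 0], [0, 0, 0], 5], [[0, 0, 1.2], [0, 0, 0], 5], [[0, 0, 1.2], [0, 0, 0], 5]]}}

```text
time_s: 25.95
ee_pos: [567.1, 122.4, 118.8]
ee_rot: [-179.9, -0.2, -32.7]
force: [1.3, -0.8, -0.3]
gripper_width: 13.6
```

```bash
python3 t.py
```

```text
T [-0.055  0.074  0.335] F [ 1.3 -0.8 -0.3] [567.1 122.4 118.8] rpy [-179.94   -0.22  -32.66] 25.95 q6 43.8
```

Emit:
{"method": "servo_tool", "body": {"plan": [[[0, 0, 0], [0, 0, 0], 5], [[0, 0, 0], [0, 0, 0], 5], [[0, 0, 0], [0, 0, 0], 5], [[0, 0, 0], [0, 0, 0], 5], [[0, 0, 0], [0, 0, 0], 5], [[0, 0, 0], [0, 0, 0], 5], [[0, 0, 0], [0, 0, 0], 5], [[0, 0, 0], [0, 0, 0], 5], [[0, 0, 1.2], [0, 0, 0], 5], [[0, 0, 1.2], [0, 0, 0], 5]]}}

```text
time_s: 27.2
ee_pos: [567.1, 122.4, 118.8]
ee_rot: [-179.9, -0.2, -35.2]
force: [0.6, 0.1, 0.3]
gripper_width: 13.3
```

```bash
echo "print('eff',s['effort'].round(3))">>t.py; python3 t.py
```

```text
T [-0.066  0.106  0.361] F [0.6 0.1 0.3] [567.1 122.4 118.8] rpy [-179.93   -0.23  -35.22] 27.2 q6 46.4
eff [ 2.2600e-01 -4.2883e+01 -2.1676e+01  3.7700e-01  1.0000e-02  1.9700e-01]
```

Emit:
{"method": "servo_tool", "body": {"plan": [[[0, 0, 0], [0, 0, 0], 5], [[0, 0, 0], [0, 0, 0], 5], [[0, 0, 0], [0, 0, 0], 5], [[0, 0, 0], [0, 0, 0], 5], [[0, 0, 0], [0, 0, 0], 5], [[0, 0, 0], [0, 0, 0], 5], [[0, 0, 0], [0, 0, 0], 5], [[0, 0, 0], [0, 0, 0], 5], [[0, 0, 1.2], [0, 0, 0], 5], [[0, 0, 1.2], [0, 0, 0], 5]]}}

```text
time_s: 28.45
ee_pos: [567.2, 122.3, 118.8]
ee_rot: [-179.9, -0.2, -37.8]
force: [1.1, -0.7, -1.1]
gripper_width: 13.7
```

```bash
python3 t.py
```

```text
T [-0.067  0.089  0.363] F [ 1.1 -0.7 -1.1] [567.2 122.3 118.8] rpy [-179.92   -0.23  -37.79] 28.45 q6 49.0
eff [ 2.4900e-01 -4.2912e+01 -2.1665e+01  3.9800e-01  1.9000e-02  2.1100e-01]
```

Emit:
{"method": "servo_tool", "body": {"plan": [[[0, 0, 0], [0, 0, 0], 5], [[0, 0, 0], [0, 0, 0], 5], [[0, 0, 0], [0, 0, 0], 5], [[0, 0, 0], [0, 0, 0], 5], [[0, 0, 0], [0, 0, 0], 5], [[0, 0, 0], [0, 0, 0], 5], [[0, 0, 0], [0, 0, 0], 5], [[0, 0, 0], [0, 0, 0], 5], [[0, 0, 1.2], [0, 0, 0], 5], [[0, 0, 1.2], [0, 0, 0], 5]]}}

```text
time_s: 29.7
ee_pos: [567.2, 122.2, 118.8]
ee_rot: [-179.9, -0.2, -40.4]
force: [1.0, -0.2, -0.5]
gripper_width: 13.6
```

```bash
python3 t.py
```

```text
T [-0.091  0.154  0.408] F [ 1.  -0.2 -0.5] [567.2 122.2 118.8] rpy [-179.91   -0.24  -40.36] 29.7 q6 51.5
eff [ 2.7400e-01 -4.2939e+01 -2.1655e+01  4.1900e-01  2.6000e-02  2.2600e-01]
```

Emit:
{"method": "servo_tool", "body": {"plan": [[[0, 0, 0], [0, 0, 0], 5], [[0, 0, 0], [0, 0, 0], 5], [[0, 0, 0], [0, 0, 0], 40], [[0, 0, 0], [0, 0, 0], 60], [[0, 0, 0], [0, 0, 0], 60], [[0, 0, 0], [0, 0, 0], 60], [[0, 0, 0], [0, 0, 0], 60], [[0, 0, 0], [0, 0, -10], 60], [[0, 0, 0], [0, 0, -15], 60], [[0, 0, 0], [0, 0, -20], 60]]}}

```text
time_s: 30.95
ee_pos: [565.9, 122.8, 165.4]
ee_rot: [-180.0, -0.1, -40.5]
force: [0.1, 0.2, 0.2]
gripper_width: 59.6
```

Emit:
{"method": "servo_tool", "body": {"plan": [[[0, 0, 0], [0, 0, -20], 60], [[0, 0, 0], [0, 0, -20], 60], [[0, 0, 0], [0, 0, -20], 60], [[0, 0, 0], [0, 0, -20], 60], [[0, 0, 0], [0, 0, -10], 60], [[0, 0, 0], [0, 0, 0], 60], [[0, 0, 0], [0, 0, 0], 60], [[0, 0, 0], [0, 0, 0], 60], [[0, 0, 0], [0, 0, 0], 60], [[0, 0, 0], [0, 0, 0], 60]]}}

```text
time_s: 32.2
ee_pos: [566.2, 122.9, 264.8]
ee_rot: [-179.7, -0.3, -40.5]
force: [0.5, -0.0, 0.1]
gripper_width: 59.8
```

```bash
python3 v.py wrist9 wrist 150 490 60 400 1.75; python3 v.py scene9 scene 240 440 215 375 4; python3 v.py side9 side 230 360 170 280 5
```

```text
[566.24 122.95 264.82] [-179.66   -0.31  -40.52] [ 0.49 -0.05  0.1 ] [0.005 0.02  0.024] 32.2
[566.23 122.92 264.81] [-179.66   -0.31  -40.52] [ 0.11 -0.15  0.73] [-0.047  0.072 -0.034] 32.25
[566.28 122.93 264.93] [-179.65   -0.32  -40.52] [-0.13 -0.27 -0.86] [-0.059 -0.012 -0.012] 32.3
```

View pics/wrist9c.png

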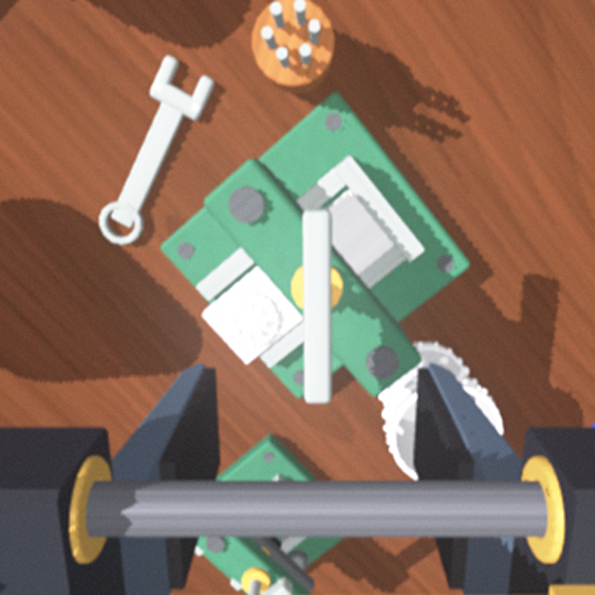

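View pics/scene9c.png

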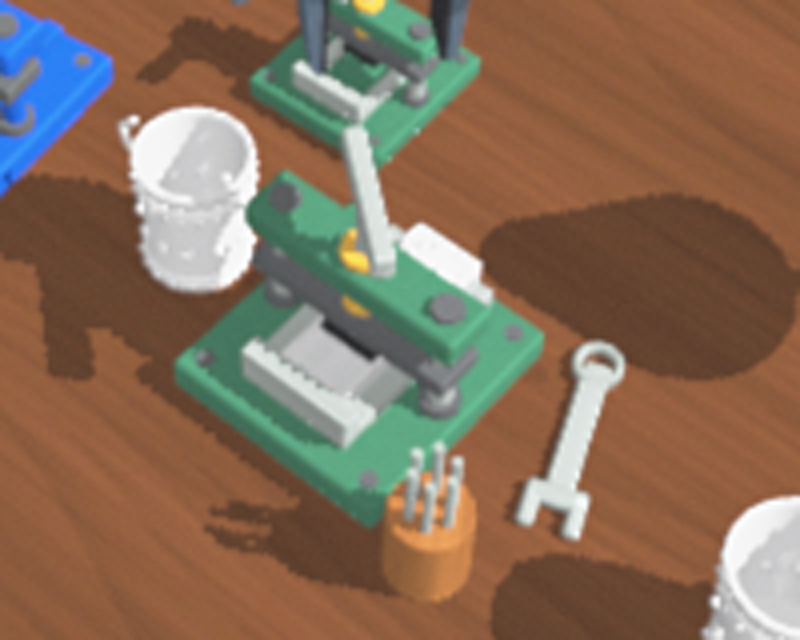

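View pics/side9c.png

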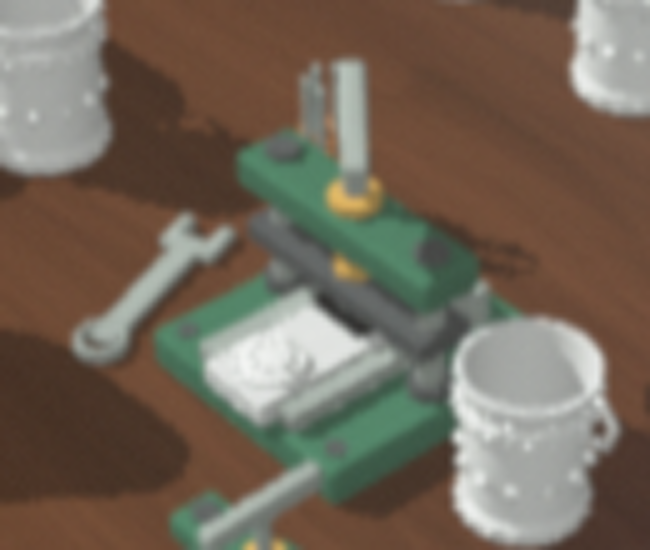

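```bash
python3 -c "
from h import *
print(env.job_done())"
```

```text
the job is handed in; nothing more can be done
None
```

I pushed the medallion pallet of the large green clamp home, turned its T-handle about 62° clockwise, let go and handed the job in at 32 s. No verdict came back, so the clamping rests on the readings below.

- **Pallet:** it stopped against 13.7 N, above the 11 N that means it bears on the stop. The pictures taken after the push and after clamping show its inner end touching the stop, with no visible gap.
- **Clamping torque:** two readings in the free turn gave about 0.25–0.26 N m. The last reading was 0.41 N m; smoothed over the last five it is about 0.40. That is roughly 1.55 times free drag, or about 0.14 N m above it, which I estimate as 45–50 N on the pad. The pad force was not measured directly. Single torque readings scatter by about 0.025 N m, but the last joint's effort also rose at about 0.33 N m per rad, which matches a bearing pad.
- **Release and bystanders:** the gripper is open and its tips are about 120 mm above the handle. The wrist force reads about zero. The wrench, the punches and the cup beside the clamp show no movement in the last pictures. I did not recheck the hammer, the bangle or the far cups, but the arm never went near them.

**One disagreement:** the real fingertips sit about 33 mm above the reported TCP along the tool axis. All three cameras agree on this. Because of it, my first push passed over the medallion without touching anything. I applied the correction for every later move, and contact then came where expected.

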